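# Check the tightness of the clamp screw that holds the bone

## Robot

A 6-joint arm with a two-finger parallel gripper is mounted at the origin on the work surface. World frame = base frame: x ahead of the robot, y to its left, z up, the work surface at z = 0. Lengths are in m, angles in rad, forces in N, time in s.
With the tool pointing down it reaches from about 0.4 to 0.825 m from the base axis. Payload 7 kg.
Tool frame: the origin (TCP) lies on the mounting face of the last link; the fingertips stand 178 mm ahead of it and the grasp point (between the pads) lies arm.grip_depth ahead of it (arm.grip_depth is the distance from the TCP to the grasp point, in m); z points along the fingers, y is the direction in which the jaws open and shut (so a half turn about z gives the same grasp; the last joint's range is limited). The gripper opens to 88 mm and grips with 3 to 60 N. Pads are 19 mm wide; open, the fingers measure 130 mm over their backs; the gripper's body (78 mm by 193 mm) begins 47 mm behind the grasp point.
Start: joints at [1.604, 0.359, 0.012, 0, -1.224, -0.288], TCP at [0.17, 0.653, 0.405] pointing down, gripper open.
Joint ranges: [-3.07, 3.07], [-1.43, 2.12], [-1.02, 1.25], [-3.03, 1.67], [-3.05, -0], [-3.03, 3.03]. Speed limits (rad/s): [2.39, 2.39, 3.01, 3.14, 3.14, 3.14].

## Interface

Orientations are given as [roll, pitch, yaw] about the fixed x, y, z axes, in that order (R = Rz(yaw) Ry(pitch) Rx(roll)).
In Python, from station import arm gives the robot as it stands.
- The arm moves only by the tool carry_out, never from a script. Its argument "targets" is a list that holds one entry, the list of rows, each a list of 7 numbers: the turn, a rotation vector about the tool's x, y, z in units of 8 degrees (1.0 is 8 degrees), then the shift along the tool's x, y, z in units of 2.5 cm (1.0 is 2.5 cm), then the opening, from -1 (shut) to 1 (fully open). A call has 1 to 20 rows; each row shifts and turns the commanded pose from where the row before left it, along the tool's axes as they then stand; what a row does not reach is not made up. A row lasts 1/8 s, in which the tool goes at most 62.5 mm and 10.7 degrees, less where a joint would pass 70% of its speed; a pose out of reach is approached as far as the arm can. A call with a number of a shift or a turn outside -1 to 1 is refused whole. A call with a gripper value outside its range is refused whole. The fingers move at their own pace and stop on an object; "squeeze" is the grip in N (left out, the last holds). Time passes only in rows, so rows that do not move let the fingers close. It gives the time, the measured TCP pose, the force and the opening at its end, in the units of the state.
- arm.get_state(): the state, without advancing time (a new reading comes with each control period).
- arm.grab_frame(name): name is "scene" or "top" or "wrist"; returns (picture, depth): 480x640x3 uint8, red, green, blue; 480x640 float32, m along the optical axis (not along the pixel's ray), 0 where there is no reading.
- arm.camera_model(name): a dict with "camera_matrix" (3x3 intrinsics, pixels), "world_from_camera" (4x4, takes a point from camera to world coordinates). Camera axes: x right, y down, z forward; pixel columns grow to the right and rows downward; lengths in m; the calibration is good to about 2 mm. A picture is of the moment at which its call begins: read the wrist's pose just before it. camera_model takes no time and is no camera call; for the wrist camera it gives the pose at the moment of the call.
- arm.job_done(): hands the job in, once; it reports no verdict.
Trained networks look in the newest picture that a camera, given by its name, has taken for a name from the list of things; names that differ only in an ending like _2 or _b are one class to them, and where a whole thing is asked for, a point or a joint stands for the part that bears it (a point fixed in the world has none). Each returns a list of dicts, best first, with "conf" (0 to 1); they miss things now and then, are a little off and sometimes report something else, mostly with a low value. They report only what shows in the picture. A call takes as long as a camera call.
- arm.spot_in(camera, query): "point" ([row, column] in pixels, amid what is visible of it).
- arm.landmark_of(camera, query): "point" ([row, column] in pixels: a listed point, or the origin of a listed thing).
The state is a dict: "t": time; "q": joint angles; "qd": joint speeds; "joint_efforts": joint torques, N m; "eef_pos": TCP position; "ee_rot": TCP orientation; "force": force on the tool from outside, world axes, zero at the start; "moment": the same for the moment, N m; "width": finger opening in m.
Only numpy, scipy, OpenCV 4.12 (cv2) and the standard library are available. Lean on these libraries where they do the work, as an engineer would, in place of code of your own. Each camera call takes 0.05 s, during which the arm holds its last target.

## Task

One of the two blue hold-down clamps grips a bone blank for carving: check that its screw is tight. Twist that clamp's orange handle clockwise (seen from above) until its white pointer stands in the green band of the black dial and hold it there for half a second, never going into the red band and without the dial itself turning; then ease it back and let go, so that the pointer rests at its zero mark again. Do not touch the empty clamp.

Things in the scene. Friction and masses are not known exactly. Their poses are not given: they have to be found in the camera images.
- check_grip (a point): Centre of the orange bar handle on the clamp that grips the bone, on the screw's vertical axis, 124 mm above the bench: grasp here from above. Bar 60 mm long, 18 thick, 26 high, its underside 18 mm above the black dial (96 mm across). x axis along the bar, on the pointer's side; z up. Blue clamp on a fixed 170 x 110 mm base; the 200 mm bone sticks out low on both sides (under 50 mm high).
- check_key (a joint): Angle (rad) of this handle and its white pointer against the dial: 0 at rest at the yellow mark, grows clockwise seen from above. A spring (0.4 N m/rad) returns it to 0 when let go. Green band 0.26 to 0.70 rad (15 to 40 degrees; the middle takes 0.19 N m), red from 0.74. Past about 0.9 rad the screw slips and the dial turns; anticlockwise, beyond a stop at -0.4, it unscrews.
- check_mark (a point): The yellow zero mark near the rim of the same black dial, 45 mm from the screw's axis, 93 mm above the bench. The dial is fast on the screw, so this point moves only if the screw turns (10 degrees = 8 mm).
- idle_clamp: The other, empty blue clamp, to be left alone: same shape, handle and dial, fixed to the bench. Origin on the bench under its screw's axis; its base reaches 65 mm to -x, 105 mm to +x and 55 mm to either side of y; top of its handle 137 mm above the bench.

How it is judged:
On the way:
1. the pointer of the clamp that grips the bone stands in the green band (15 to 40 degrees clockwise) for 0.5 s (value of joint check_key between 0.25 and 0.72 rad), for 0.5 s.
At the end, for the whole second after the job is handed in: The handle is let go and its pointer is back within about 6 degrees of zero; the dial has not turned more than 10 degrees (8 mm at its zero mark) from where it was at the start (value of joint check_key between -0.1 and 0.1 rad and distance of check_mark from where it was at the start of the episode below 0.008 m); the robot touches nothing.
It fails at once if the pointer goes into the red band (more than 42 degrees) (value of joint check_key above 0.74 rad).
It fails at once if the dial, and so the screw, is turned by more than 10 degrees (8 mm at its zero mark) (distance of check_mark from where it was at the start of the episode above 0.008 m).
It fails at once if the empty clamp is touched (more than 1 N) (contact force between any of the fingers, the arm and idle_clamp above 1 N).
It also fails if it takes over 34 s, if anything falls off the work surface, if the arm or the gripper's body presses on something with over 40 N, if the wrist force passes 120 N, or if a joint passes its speed limit or range.

## Working session

There is one attempt and no reset: what is moved stays moved. The work goes in short steps, Python scripts to look and compute and a tool call to move; the robot and the scene stay as the last step left them, time stands still between calls to the robot, and variables do not carry over. Pictures are saved under pics/ and viewed, and the job is handed in when it is done.

Besides the shell and the picture viewer there is one more tool, called after "Request:" as name([rows], argument=value, ...), one row to a line, values as JSON. carry_out: Moves the arm, as the interface text tells. Its arguments: {"type":"object","properties":{"targets":{"type":"array"},"squeeze":{"type":"number"}},"required":["targets"]}

```bash
mkdir -p pics; ls; python3 - <<'E'
from station import arm
import cv2,json
s=arm.get_state(); print({k:s[k] for k in s}); print(arm.grip_depth)
for n in ["top","scene"]:
    p,d=arm.grab_frame(n); cv2.imwrite(f"pics/{n}0.png",p[:,:,::-1])
    import numpy as np; np.save(f"pics/{n}0.npy",d)
    for q in ["check_grip","check_mark","idle_clamp"]:
        print(n,q,arm.landmark_of(n,q))
    print(arm.camera_model(n))
E
```

```text
pics
{'t': 0.0, 'q': array([ 1.60410967e+00,  3.59375458e-01,  1.10459064e-02, -3.70268215e-04,
       -1.22409340e+00, -2.88125318e-01]), 'qd': array([-3.37641558e-04, -3.74165868e-04, -1.78808379e-06,  1.74840962e-03,
        6.76436903e-04,  8.40957517e-04]), 'joint_efforts': array([ 3.16430132e-04, -5.82714593e+01,  2.93050826e+01,  6.99717432e+00,
        7.11073910e-03, -1.48600216e-04]), 'eef_pos': array([0.17007473, 0.65301219, 0.40372057]), 'ee_rot': array([ 3.13993416e+00, -1.28535431e-04, -2.54937963e-01]), 'force': array([-0.05964422, -1.00371389, -0.38784657]), 'moment': array([ 0.00510165, -0.02154006,  0.04186104]), 'width': 0.08754859931754717}
0.1593
top check_grip [{'point': [285.0, 222.9], 'conf': 0.78}]
top check_mark [{'point': [260.1, 221.0], 'conf': 0.76}]
top idle_clamp [{'point': [283.7, 380.7], 'conf': 0.8}]
{'camera_matrix': array([[537.83164508,   0.        , 309.86581511],
       [  0.        , 537.83164508, 240.8851932 ],
       [  0.        ,   0.        ,   1.        ]]), 'world_from_camera': array([[-0.02291313, -0.99338118,  0.11255583,  0.43492188],
[... 198 characters left out ...]
grip [{'point': [194.9, 395.0], 'conf': 0.63}]
scene check_mark [{'point': [215.6, 411.6], 'conf': 0.86}]
scene idle_clamp [{'point': [265.9, 239.2], 'conf': 0.87}]
{'camera_matrix': array([[590.26217753,   0.        , 327.31138858],
       [  0.        , 590.26217753, 241.11486667],
       [  0.        ,   0.        ,   1.        ]]), 'world_from_camera': array([[ 2.76997917e-01,  6.52200175e-01, -7.05625316e-01,
         1.29878569e+00],
       [ 9.60869773e-01, -1.87099904e-01,  2.04261855e-01,
        -2.16717385e-01],
       [ 1.19718875e-03, -7.34594145e-01, -6.78505717e-01,
         8.24852783e-01],
       [ 0.00000000e+00,  0.00000000e+00,  0.00000000e+00,
         1.00000000e+00]])}
```

View pics/top0.png

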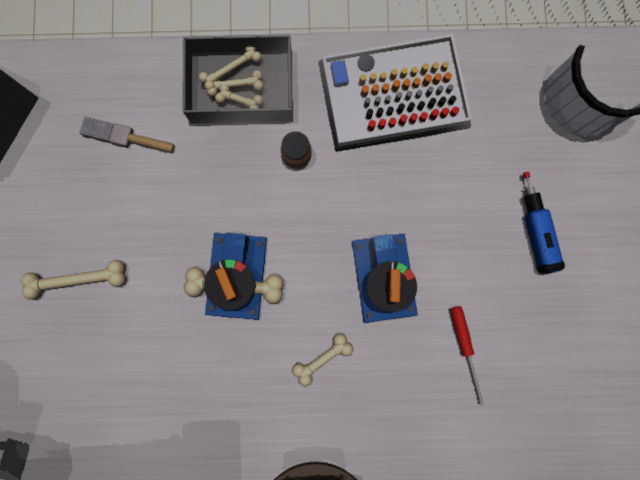

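View pics/scene0.png

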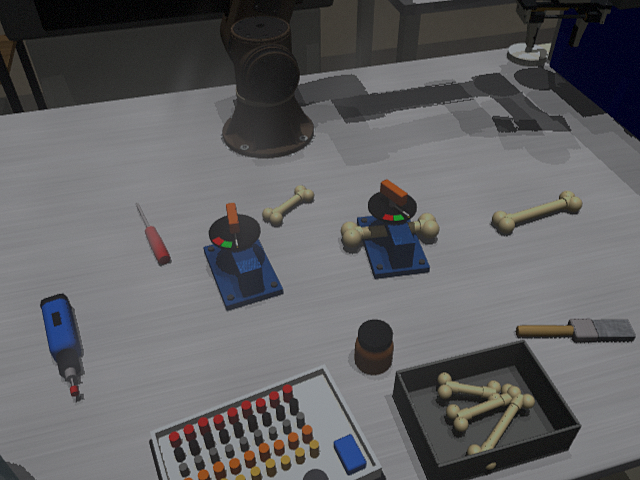

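```bash
cat > h.py <<'E'
import numpy as np
def ray(cm,pt,z):
    K=cm["camera_matrix"];T=cm["world_from_camera"]
    d=T[:3,:3]@np.linalg.solve(K,[pt[1],pt[0],1.]); o=T[:3,3]
    return o+d*(z-o[2])/d[2]
E
python3 - <<'E'
from station import arm
from h import *
import cv2
for n,g,m,i in [("top",[285,222.9],[260.1,221],[283.7,380.7]),("scene",[194.9,395],[215.6,411.6],[265.9,239.2])]:
    c=arm.camera_model(n)
    print(n,ray(c,g,.124),ray(c,m,.093),ray(c,i,0))
p=cv2.imread("pics/top0.png")[220:340,150:290]
cv2.imwrite("pics/topz.png",cv2.resize(p,None,fx=5,fy=5,interpolation=cv2.INTER_CUBIC))
E
```

```text
top [0.46940319 0.16109931 0.124     ] [0.51801312 0.16963911 0.093     ] [ 0.46884825 -0.14536852  0.        ]
scene [0.48045103 0.15478771 0.124     ] [0.51296293 0.17894338 0.093     ] [ 0.46223991 -0.15513601  0.        ]
```

View pics/topz.png

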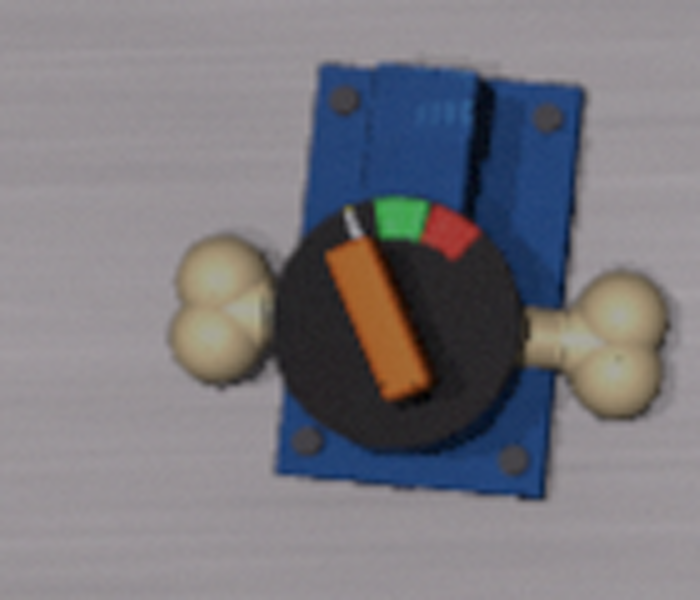

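```bash
cat > bar.py <<'E'
import sys,numpy as np,cv2
from station import arm
from h import ray
n=sys.argv[1]; tag=sys.argv[2]
c=arm.camera_model(n)
p,d=arm.grab_frame(n); cv2.imwrite(f"pics/{tag}.png",p[:,:,::-1])
K=c["camera_matrix"];T=c["world_from_camera"]
hsv=cv2.cvtColor(p,cv2.COLOR_RGB2HSV)
m=cv2.inRange(hsv,(4,140,60),(20,255,255))
v,u=np.nonzero(m); z=d[v,u]
P=(T[:3,:3]@(np.linalg.inv(K)@np.stack([u*z,v*z,z])))+T[:3,3:4]; P=P.T
k=(z>0)&(P[:,2]>.09)&(P[:,2]<.16)&(abs(P[:,0]-.475)<.07)&(abs(P[:,1]-.16)<.07)
P=P[k]; print(k.sum(),"z pct",np.percentile(P[:,2],[5,50,95]))
t=P[P[:,2]>np.percentile(P[:,2],95)-.005]
(cx,cy),(w,h),a=cv2.minAreaRect((t[:,:2]*1000).astype(np.float32))
print("top rect mm",cx,cy,w,h,a)
mu=t[:,:2].mean(0); e,V=np.linalg.eigh(np.cov(t[:,:2].T)); ax=V[:,1]*np.sign(V[0,1])
print("mean",mu,"axis",ax,"yaw deg",np.degrees(np.arctan2(ax[1],ax[0])),len(t))
E
python3 bar.py top top1; python3 bar.py scene scene1
```

```text
347 z pct [0.12842585 0.13644322 0.13945093]
top rect mm 472.831787109375 155.91989135742188 58.36046600341797 17.889022827148438 21.917098999023438
mean [0.47204956 0.15551533] axis [0.92331094 0.38405325] yaw deg 22.584977511404126 281
174 z pct [0.13338076 0.13598749 0.13821691]
top rect mm 473.6654968261719 153.82113647460938 58.189815521240234 17.819740295410156 23.23766326904297
mean [0.47429722 0.15377373] axis [0.92079909 0.39003722] yaw deg 22.956815553409708 167
```

Request:
carry_out([
  [[0,0,0,0.5,0.5,0,1],[0,0,-0.3,0.9,0.9,0,1],[0,0,0.3,1,1,0,1],[0,0,0,1,1,0,1],[0,0,0,1,1,0,1],[0,0,0,1,1,0,1],[0,0,0,1,1,0,1],[0,0,0,1,1,0,1],[0,0,0,1,1,0,1],[0,0,0,1,1,0,1],[0,0,0,1,1,0,1],[0,0,0,1,1,0,1],[0,0,0,1,1,0,1],[0,0,0,1,1,0,1],[0,0,0,1,1,0,1],[0,0,0,1,0.8,0,1],[0,0,0,1,0.7,0,1],[0,0,-1,0,0,0,1],[0,0,-1,0,0,0,1],[0,0,-1,0,0,0,1]],
])

```text
t: 3.0
eef_pos: [0.4677, 0.1649, 0.4048]
ee_rot: [-3.141, -0.0, 0.168]
force: [0.7, 0.5, -0.9]
width: 0.0876
```

Request:
carry_out([
  [[0,0,-1,0,0,0,1],[0,0,-0.66,0,0,0.8,1],[0,0,0,0,0,0.8,1],[0,0,0,0,0,0,1],[0,0,0,0,0,0,1]],
])

```text
t: 3.62
eef_pos: [0.4681, 0.1657, 0.3656]
ee_rot: [-3.142, -0.001, 0.396]
force: [0.5, 0.2, 0.1]
width: 0.0876
```

```bash
cat > est.py <<'E'
from station import arm
import numpy as np
s=arm.get_state(); p=s["eef_pos"]; r=s["ee_rot"]
from scipy.spatial.transform import Rotation as R
M=R.from_euler("xyz",r).as_matrix()
tcp=p; g=p+M[:,2]*arm.grip_depth
print("t",s["t"],"tcp",p,"rot deg",np.degrees(r),"grip",g,"F",s["force"],"M",s["moment"],"w",s["width"])
E
python3 est.py; python3 bar.py wrist w2;python3 bar.py top top2; python3 bar.py scene s2
```

```text
t 3.625 tcp [0.46809422 0.16574348 0.3655541 ] rot deg [-1.79999964e+02 -6.20353978e-02  2.26740054e+01] grip [0.46825333 0.16581006 0.20625419] F [0.48296368 0.23128113 0.08678674] M [-0.08857685 -0.05110083 -0.04687599] w 0.08761812623010554
2561 z pct [0.12791386 0.13579651 0.13695914]
top rect mm 472.8460693359375 155.2822265625 58.590702056884766 18.042057037353516 22.49256134033203
mean [0.47385529 0.15586332] axis [0.92627303 0.37685311] yaw deg 22.13889295474054 2382
121 z pct [0.13309916 0.13645188 0.13927016]
top rect mm 473.267822265625 152.75994873046875 57.98659896850586 15.703943252563477 16.02434730529785
mean [0.47147461 0.15281714] axis [0.95815625 0.28624571] yaw deg 16.633324789654274 105
83 z pct [0.13297699 0.13586874 0.1380557 ]
top rect mm 474.4573974609375 154.6255340576172 57.841773986816406 16.186241149902344 22.919052124023438
mean [0.47748614 0.15561027] axis [0.91871276 0.39492641] yaw deg 23.26138441034145 78
```

Request:
carry_out([
  [[0,0,0,0,0.46,0,1],[0,0,0,0,0,0.8,1],[0,0,0,0,0,0.8,1],[0,0,0,0,0,0.8,1],[0,0,0,0,0,0.6,1],[0,0,0,0,0,0.28,1],[0,0,0,0,0,0,1]],
])

```text
t: 4.65
eef_pos: [0.4725, 0.1553, 0.2825]
ee_rot: [3.141, 0.0, 0.396]
force: [-0.4, -0.2, 0.2]
width: 0.0873
```

```bash
python3 est.py; python3 bar.py wrist w3; python3 est.py|cut -c1-10
```

```text
t 4.65 tcp [0.47252062 0.15525676 0.28252049] rot deg [1.79986060e+02 2.86255634e-02 2.26802287e+01] grip [0.47246213 0.15519031 0.12322051] F [-0.37239917 -0.17635043  0.20106969] M [-0.09401652 -0.05451045  0.02100784] w 0.08733327680718159
3948 z pct [0.12091342 0.13571941 0.13686523]
top rect mm 476.71728515625 156.82601928710938 50.72108459472656 17.991348266601562 22.483522415161133
mean [0.48013804 0.15823571] axis [0.92329455 0.38409267] yaw deg 22.58742346542915 3422
t 4.7 tcp
```

View pics/w3.png

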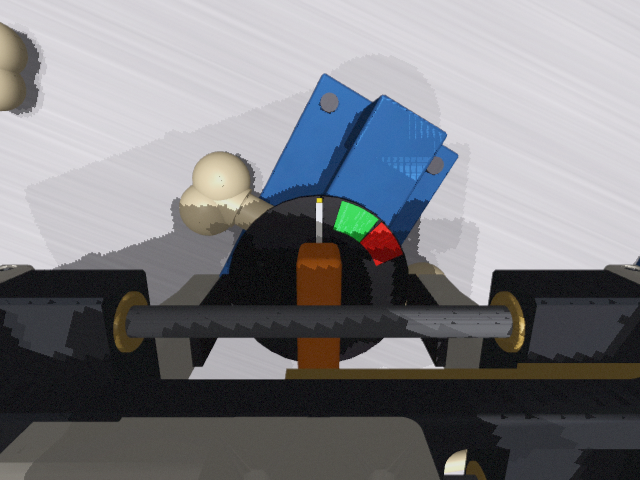

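The wrist view shows the bar centred between the open fingers. The white pointer is at column 319, on the yellow mark (row 200), with green and red to its right. I'll close the fingers now.

Request:
carry_out([
  [[0,0,0,0,0,0,-1],[0,0,0,0,0,0,-1],[0,0,0,0,0,0,-1],[0,0,0,0,0,0,-1],[0,0,0,0,0,0,-1],[0,0,0,0,0,0,-1],[0,0,0,0,0,0,-1],[0,0,0,0,0,0,-1]],
], squeeze=30)

```text
t: 5.7
eef_pos: [0.4725, 0.1553, 0.2826]
ee_rot: [3.141, 0.0, 0.396]
force: [0.1, -0.5, 0.1]
width: 0.0178
```

```bash
python3 est.py; python3 bar.py wrist w4 >/dev/null
```

```text
t 5.7 tcp [0.47245591 0.15530586 0.282648  ] rot deg [1.79993669e+02 3.78529370e-04 2.26824349e+01] grip [0.47246173 0.15528921 0.12334801] F [ 0.13236471 -0.54271693  0.06911803] M [-0.17042119 -0.17979894 -0.0203229 ] w 0.017796991330886067
```

View pics/w4.png

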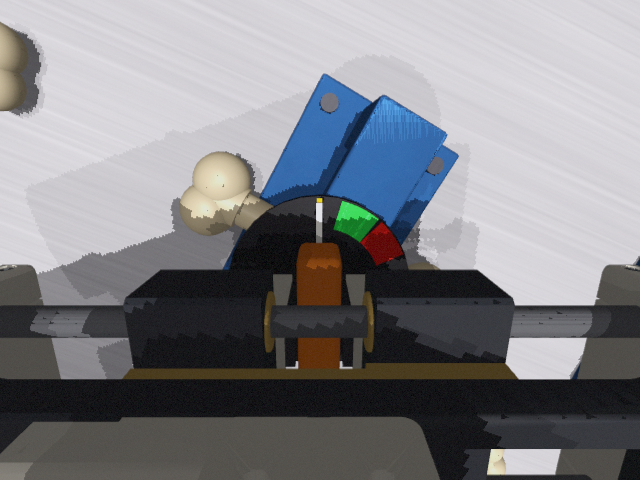

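The fingers have gripped the bar (width 17.8 mm, negligible force) and the pointer is still on the yellow mark at column 319. Next is a slow first part of the clockwise twist, which is + about tool z.

Request:
carry_out([
  [[0,0,0.4,0,0,0,-1],[0,0,0.4,0,0,0,-1],[0,0,0.4,0,0,0,-1],[0,0,0.4,0,0,0,-1],[0,0,0.4,0,0,0,-1],[0,0,0,0,0,0,-1],[0,0,0,0,0,0,-1]],
])

```text
t: 6.62
eef_pos: [0.4725, 0.1551, 0.2826]
ee_rot: [3.141, 0.0, 0.118]
force: [3.2, -4.8, 0.3]
width: 0.0176
```

```bash
python3 est.py; python3 bar.py wrist w5 >/dev/null
```

```text
t 6.625 tcp [0.47249233 0.15506201 0.282644  ] rot deg [1.79961591e+02 7.95930521e-03 6.75795252e+00] grip [0.47248293 0.15495336 0.12334404] F [ 3.24996061 -4.78835819  0.26612111] M [-1.54803195 -0.99182669  0.11689206] w 0.01762553091803153
```

View pics/w5.png

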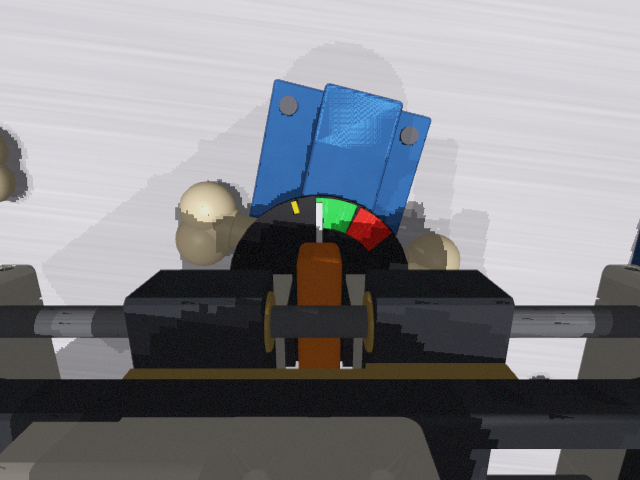

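The pointer (column 319) now stands at the green band's left edge and the yellow mark has moved to column 295. The handle turned 16° with the gripper, and the moment of 0.117 N m fits the spring. I'll go on to 27.5° and hold.

Request:
carry_out([
  [[0,0,0.4,0,0,0,-1],[0,0,0.4,0,0,0,-1],[0,0,0.4,0,0,0,-1],[0,0,0.25,0,0,0,-1],[0,0,0,0,0,0,-1],[0,0,0,0,0,0,-1],[0,0,0,0,0,0,-1],[0,0,0,0,0,0,-1],[0,0,0,0,0,0,-1],[0,0,0,0,0,0,-1],[0,0,0,0,0,0,-1],[0,0,0,0,0,0,-1]],
])

```text
t: 8.18
eef_pos: [0.4725, 0.1549, 0.2826]
ee_rot: [3.141, 0.0, -0.085]
force: [3.8, -5.5, -0.5]
width: 0.0178
```

```bash
python3 est.py; python3 bar.py wrist w6 >/dev/null
```

```text
t 8.175 tcp [0.47247816 0.15486687 0.28263666] rot deg [ 1.79937836e+02  2.74533833e-03 -4.85802199e+00] grip [0.47245591 0.1546953  0.12333675] F [ 3.75621728 -5.45224284 -0.51050967] M [-2.16363379 -1.24899747  0.20635913] w 0.017770557885918695
```

View pics/w6.png

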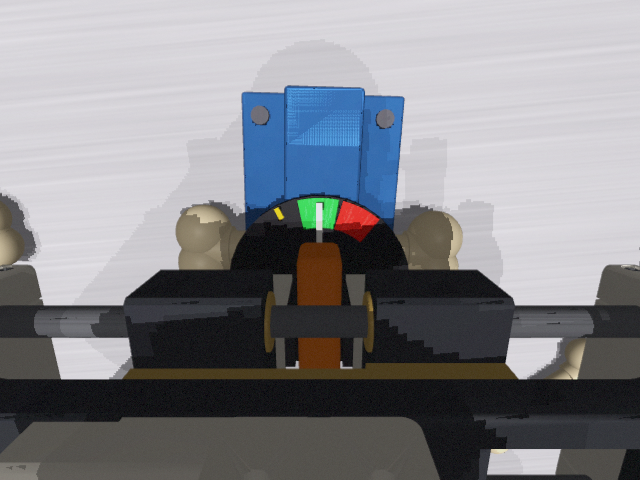

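The pointer (column 319) is in the middle of the green band, which spans about columns 298 to 340, and it held there about 1 s. I'll ease it back now.

Request:
carry_out([
  [[0,0,-0.4,0,0,0,-1],[0,0,-0.4,0,0,0,-1],[0,0,-0.4,0,0,0,-1],[0,0,-0.4,0,0,0,-1],[0,0,-0.4,0,0,0,-1],[0,0,-0.4,0,0,0,-1],[0,0,-0.4,0,0,0,-1],[0,0,-0.4,0,0,0,-1],[0,0,-0.25,0,0,0,-1],[0,0,0,0,0,0,-1],[0,0,0,0,0,0,-1],[0,0,0,0,0,0,-1]],
])

```text
t: 9.72
eef_pos: [0.4724, 0.1553, 0.2827]
ee_rot: [3.142, 0.0, 0.395]
force: [1.2, -1.7, -0.5]
width: 0.0178
```

```bash
python3 est.py; python3 bar.py wrist w7 >/dev/null
```

```text
t 9.725 tcp [0.47241325 0.15534551 0.28266278] rot deg [1.79999510e+02 3.33882655e-05 2.26592268e+01] grip [0.47241369 0.15534422 0.12336278] F [ 1.24212867 -1.66462068 -0.45473649] M [-1.07432771 -0.72728924 -0.03821087] w 0.017790448842885404
```

View pics/w7.png

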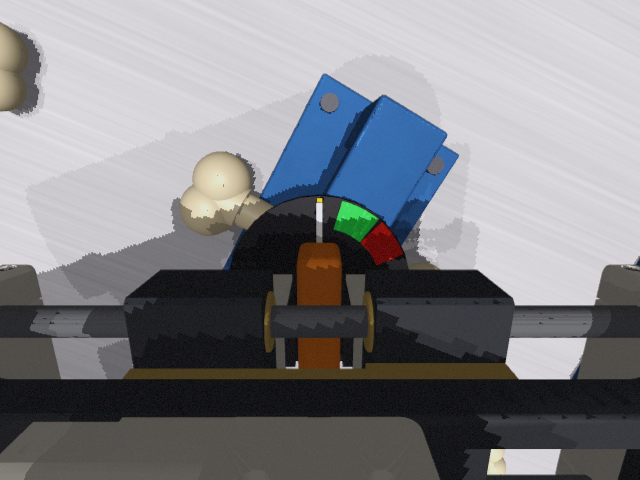

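The pointer (column 319) is back on the yellow mark (row 200), and the view matches the one before the twist. I'll open the fingers, then rise.

Request:
carry_out([
  [[0,0,0,0,0,0,1],[0,0,0,0,0,0,1],[0,0,0,0,0,0,1],[0,0,0,0,0,0,1],[0,0,0,0,0,0,1],[0,0,0,0,0,0,1],[0,0,0,0,0,-0.4,1],[0,0,0,0,0,-0.8,1],[0,0,0,0,0,-0.8,1],[0,0,0,0,0,-0.8,1],[0,0,0,0,0,-0.5,1],[0,0,0,0,0,0,1],[0,0,0,0,0,0,1]],
])

```text
t: 11.4
eef_pos: [0.4722, 0.1552, 0.3645]
ee_rot: [3.142, 0.001, 0.396]
force: [-0.3, -0.0, 0.4]
width: 0.0877
```

```bash
python3 est.py; python3 bar.py wrist w8
```

```text
t 11.4 tcp [0.47217038 0.15518353 0.36454675] rot deg [1.79999638e+02 5.21784620e-02 2.26698130e+01] grip [0.47203691 0.15512668 0.20524682] F [-0.27348764 -0.00391902  0.38492094] M [-0.0566435  -0.04090943 -0.04339402] w 0.08771920543226296
2580 z pct [0.12833743 0.1358106  0.13696499]
top rect mm 472.73370361328125 155.04568481445312 59.25184631347656 17.826465606689453 22.053791046142578
mean [0.47383428 0.1557372 ] axis [0.92475099 0.38057275] yaw deg 22.36916434771581 2423
```

View pics/w8.png

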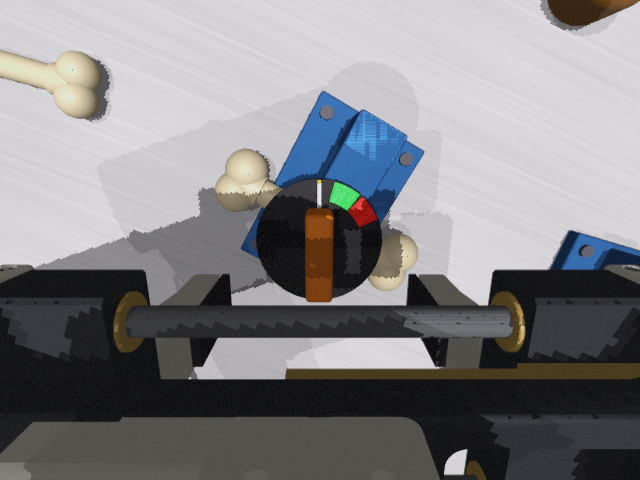

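The handle is free, with the pointer (column 319) on the yellow mark (row 181). Bar yaw is 22.4°, against 22.1° before by the same view. I'll hand it in.

```bash
python3 -c "
from station import arm
print(arm.job_done())"
```

```text
the job is handed in; nothing more can be done
None
```

The screw check is done and handed in at about 11.5 s of the 34 s allowed. I twisted the handle of the clamp that grips the bone about 27.5° clockwise, to the middle of the green band. I held it there for about 1 s, eased it back to zero, let go and lifted clear.

- **In the green:** the wrist picture showed the pointer mid-green. The measured moment was about 0.2 N m, close to the expected 0.19.
- **After letting go:** the pointer lies on the yellow mark. The bar's direction is 22.4°, against 22.1° in the same camera before the twist.
- **Dial:** the yellow mark was back in the same place after the twist, so the dial shows no sign of having turned.
- **Robot:** the gripper is fully open about 80 mm above the handle, with contact force near zero. I never went near the empty clamp.
- **Disagreements:** the position networks were up to about 11 mm apart between the top and scene cameras, so I took the grasp from depth measurements of the orange bar instead. One top-camera reading of the bar's direction, taken with the arm over the clamp, gave 16.6°. I discarded it because the other readings gave about 22 to 23°.

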